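# Find the fuller spice jar on the two-pan scale

## Task

Two spice jars with blue labels and red caps look the same, but one is fuller: set them upright on opposite pans of the white two-pan scale, let go of both and let the scale settle to see which is heavier, then stand the heavier jar upright in the middle of the round blue coaster and leave the lighter one standing on its pan. The scale is delicate: ease every jar on and off slowly, feeling for the pan and going down or up with it until it carries the jar's whole weight (or none of it), so that the pans never snap to their stops; do not press a jar down hard and do not push the scale with the gripper. Leave the lemon, the onion and the garlic where they are, and tip no jar over.

Things in the scene. Friction and masses are not known exactly. Their poses are not given: they have to be found in the camera images.
- jar_1: closed glass spice jar with dark blue label and red round screw cap, 109 mm tall; body about 42 mm square with rounded corners, cap 44 mm diameter and the top 21 mm of the height (grip it by the cap). Origin at the centre of its underside, z up along the jar. The two jars look alike; each weighs between 0.10 and 0.30 kg, which of them is heavier differs from run to run. 
- jar_2: closed glass spice jar with dark blue label and red round screw cap, 109 mm tall; body about 42 mm square with rounded corners, cap 44 mm diameter and the top 21 mm of the height (grip it by the cap). Origin at the centre of its underside, z up along the jar. The two jars look alike; each weighs between 0.10 and 0.30 kg, which of them is heavier differs from run to run. 
- balance: white two-pan kitchen scale, fixed; origin under the middle of its base, z up, y along the beam towards the left pan. Base 85 x 300 mm, 40 mm high; mid dial plate 89 mm high, its red needle leans to the heavier side. Steel pans at y = +115 and -115 mm: rim diameter 100 mm, flat floor 80 mm, rim 3 mm high. A jar let go before its pan carries its whole weight makes the pans snap over
- pan_left_level (a point): nominal centre of the left pan's floor when the scale is level, 90 mm above the worktop; fixed to the base, does not move with the pan; axes as the scale's. Each pan is screwed to its stem 0 to 8 mm higher or lower than this, differently each time: not reported, to be felt. Pan speeds above 70 mm/s count as snapping
- pan_right_level (a point): the same for the right pan. A force of about 0.2 N more on one side moves the pans to their stops. Each pan sits on a rubber bush that gives 0.33 mm per newton of load. Pressing a jar on a pan with more than 7 N, its weight included, harms the scale
- pan_left (a joint): movement of the left pan up from level in m: -0.012 (at its lower stop, left heavier) to +0.012 (at its upper stop, right heavier) (hard stops); the right pan is at minus this. Rubber bush and screwed height are not counted in it. Pans stay level and only rise and sink, lightly damped (3 N s/m)
- coaster: round blue coaster, 84 mm diameter, 8 mm thick, fixed; origin at the centre of its underside
- coaster_top (a point): centre of the coaster's upper face, where the heavier jar goes
- lemon: yellow lemon, 78 x 55 x 56 mm, bystander; origin at its underside
- onion: red onion, 78 mm diameter, 84 mm high, bystander; origin at its underside
- garlic: garlic bulb, 60 mm diameter, 58 mm high, bystander; origin at its underside
Mind the look-alikes: they are no part of the job. What is shaped like the jar_2 but turquoise is not meant.

How it is judged:
On the way:
1. both jars stand upright on opposite pans, let go, and the scale has come to rest ((((horizontal distance between jar_1 and pan_left_level below 0.03 m and z of jar_1 in the frame of pan_left_level between -0.026 and 0.026 m and angle between jar_1's own z axis and vertical below 0.1 rad and linear speed of jar_1 below 0.02 m/s) and (horizontal distance between jar_2 and pan_right_level below 0.03 m and z of jar_2 in the frame of pan_right_level between -0.026 and 0.026 m and angle between jar_2's own z axis and vertical below 0.1 rad and linear speed of jar_2 below 0.02 m/s)) or ((horizontal distance between jar_2 and pan_left_level below 0.03 m and z of jar_2 in the frame of pan_left_level between -0.026 and 0.026 m and angle between jar_2's own z axis and vertical below 0.1 rad and linear speed of jar_2 below 0.02 m/s) and (horizontal distance between jar_1 and pan_right_level below 0.03 m and z of jar_1 in the frame of pan_right_level between -0.026 and 0.026 m and angle between jar_1's own z axis and vertical below 0.1 rad and linear speed of jar_1 below 0.02 m/s))) and contact force between each of the fingers, the arm and jar_1 below 0.05 N and contact force between each of the fingers, the arm and jar_2 below 0.05 N), for 0.4 s.
At the end, for the whole second after the job is handed in: heavier jar upright (0.08 rad) on the coaster, within 20 mm of its centre; lighter jar upright (0.1 rad) on a pan, within 30 mm of its centre; both at rest. Judged by the weight that coaster or pan carries; jars less than 8 g apart count as equal ((((horizontal distance between jar_1 and coaster_top below 0.02 m and z of jar_1 in the frame of coaster_top between -0.004 and 0.004 m and angle between jar_1's own z axis and vertical below 0.08 rad and linear speed of jar_1 below 0.02 m/s) and ((horizontal distance between jar_2 and pan_left_level below 0.03 m and z of jar_2 in the frame of pan_left_level between -0.026 and 0.026 m and angle between jar_2's own z axis and vertical below 0.1 rad and linear speed of jar_2 below 0.02 m/s) or (horizontal distance between jar_2 and pan_right_level below 0.03 m and z of jar_2 in the frame of pan_right_level between -0.026 and 0.026 m and angle between jar_2's own z axis and vertical below 0.1 rad and linear speed of jar_2 below 0.02 m/s)) and contact force between jar_1 and coaster above 1.882 N) or ((horizontal distance between jar_2 and coaster_top below 0.02 m and z of jar_2 in the frame of coaster_top between -0.004 and 0.004 m and angle between jar_2's own z axis and vertical below 0.08 rad and linear speed of jar_2 below 0.02 m/s) and ((horizontal distance between jar_1 and pan_left_level below 0.03 m and z of jar_1 in the frame of pan_left_level between -0.026 and 0.026 m and angle between jar_1's own z axis and vertical below 0.1 rad and linear speed of jar_1 below 0.02 m/s) or (horizontal distance between jar_1 and pan_right_level below 0.03 m and z of jar_1 in the frame of pan_right_level between -0.026 and 0.026 m and angle between jar_1's own z axis and vertical below 0.1 rad and linear speed of jar_1 below 0.02 m/s)) and contact force between jar_1 and balance below 2.042 N))); the robot touches nothing.
It fails at once if the pans snap over: a pan moves faster than 70 mm/s (velocity of joint pan_left above 0.07 m/s or velocity of joint pan_left below -0.07 m/s).
It fails at once if a jar is pressed on the scale with more than 7 N (contact force between any of jar_1, jar_2 and balance above 7 N).
It fails at once if the robot itself pushes the scale with more than 2 N (contact force between any of the fingers, the arm and balance above 2 N).
It fails at once if a jar tips by more than 0.5 rad (angle between any of jar_1, jar_2's own z axis and vertical above 0.5 rad).
It fails at once if lemon, onion or garlic is moved by more than 25 mm (distance of any of lemon, onion, garlic from where it was at the start of the episode above 0.025 m).
It also fails if it takes over 67 s, if anything falls off the work surface, if the arm or the gripper's body presses on something with over 40 N, if the wrist force passes 120 N, or if a joint passes its speed limit or range.

## Robot

A 7-joint arm with a two-finger parallel gripper is mounted at the origin on a cart in front of the work surface, level with it; the furniture and walls round the work are solid. World frame = base frame: x ahead of the robot, y to its left, z up, the work surface at z = 0. Lengths are in m, angles in rad, forces in N, time in s.
With the tool pointing down it reaches from about 0.4 to 0.85 m from the base axis. Payload 10.4 kg.
Tool frame: the origin (TCP) lies between the finger pads; the fingertips stand 11 mm ahead of it and the grasp point (between the pads) lies 8 mm behind it (r.tcp_to_tips is the distance from the TCP to the fingertips, in m); z points along the fingers, y is the line along which they close (so a half turn about z gives the same grasp; the last joint's range is limited). The gripper opens to 87 mm and grips with 3 to 60 N. Pads are 19 mm wide; open, the fingers measure 117 mm over their backs; the gripper's body (75 mm by 190 mm) begins 51 mm behind the grasp point.
Start: joints at [-0.023, 0.332, -0.065, 1.46, 0.022, 1.35, -0.088], TCP at [0.625, 0, 0.234] pointing down, gripper open.
Joint ranges: [-2.6, 2.6], [-0.5, 2.12], [-1.47, 1.34], [0.16, 2.42], [-1.27, 4.41], [0.06, 2.06], [-2.6, 2.6]. Speed limits (rad/s): [2.22, 2.22, 2.79, 2.79, 3.14, 3.14, 3.14].

## Interface

Orientations are given as a unit quaternion [x, y, z, w].
In Python, from bench import r gives the robot as it stands. The module is installed in compiled form; this text tells all that it offers.
- The arm moves only by the shell command python3 -m crank 'ROWS' [FORCE]. ROWS is JSON, a list of rows, each an object of numbers: "claw": the closure, from -1 (fully open) to 1 (shut); "dx", "dy", "dz": the shift along the tool's x, y, z each as a share of 3 cm, from -1 to 1; "ax", "ay", "az": the turn, a rotation vector about the tool's x, y, z each as a share of 6 degrees, from -1 to 1. A call has 1 to 8 rows; each row shifts and turns the commanded pose from where the row before left it, along the tool's axes as they then stand; what a row does not reach is not made up. A row lasts 1/12 s, in which the tool goes at most 41.7 mm and 7.16 degrees, less where a joint would pass 70% of its speed; a pose out of reach is approached as far as the arm can. A call with a number of a shift or a turn outside -1 to 1 is refused whole. A call with a gripper value outside its range is refused whole. The fingers move at their own pace and stop on an object; FORCE is the grip in N (left out, the last holds). Time passes only in rows, so rows that do not move let the fingers close. It gives the time, the measured TCP pose, the force, the opening and the grip force at its end, in the units of the state.
- r.read_state(): the state, without advancing time (a new reading comes with each control period).
- r.camera(name): name is "scene" or "side" or "wrist"; returns a dict with "color" (420x560x3 uint8, red, green, blue), "mtx" (3x3 intrinsics, pixels), "R" (3x3) and "t" (3): a world point X has camera coordinates R X + t; the wrist camera has in their place "hand_eye" (4x4, takes a point from camera to tool coordinates, whose origin is the TCP and whose axes are the flange's). Camera axes: x right, y down, z forward; pixel columns grow to the right and rows downward; lengths in m; the calibration is good to about 2 mm. The wrist camera is an equidistant fisheye: a pixel r from the principal point sees the ray r / f radians off the axis. A picture is of the moment at which its call begins: read the wrist's pose just before it. There is no depth.
- r.close_job(): hands the job in; it is judged then, once.
The state is a dict: "time": time; "joint_positions": joint angles; "joint_vel": joint speeds; "joint_torque": joint torques, N m; "ee_pos": TCP position; "eef_rot": TCP orientation; "ft_force": force on the tool from outside, world axes, zero at the start; "torque": the same for the moment, N m; "width": finger opening in m; "grip_force": force on a finger pad.
Only numpy, scipy, OpenCV 4.12 (cv2) and the standard library are available. Lean on these libraries where they do the work, as an engineer would, in place of code of your own. Each camera call takes 0.05 s, during which the arm holds its last target. There are 200 camera calls.

## Working session

There is one attempt and no reset: what is moved stays moved. The work goes in short steps, Python scripts to look and compute and a shell command to move; the robot and the scene stay as the last step left them, time stands still between calls to the robot, and variables do not carry over. Pictures are saved under pics/ and viewed, at most 10 in all, crops included, and the job is handed in when it is done.

```bash
mkdir -p pics; python3 - <<'E'
from bench import r
import cv2,json,numpy as np
s=r.read_state();print({k:np.round(v,3).tolist() for k,v in s.items()})
for n in("scene","side"):
    c=r.camera(n);cv2.imwrite(f"pics/{n}0.png",c["color"][:,:,::-1]);np.savez(f"{n}.npz",**{k:c[k] for k in("mtx","R","t")})
    print(n,np.round(c["mtx"],1).tolist(),np.round(c["R"],3).tolist(),np.round(c["t"],3).tolist())
E
```

```text
{'time': 0.0, 'joint_positions': [-0.023, 0.333, -0.065, 1.461, 0.022, 1.35, -0.088], 'joint_vel': [0.0, 0.0, 0.002, -0.0, -0.0, 0.001, -0.0], 'joint_torque': [-0.0, -62.325, 0.024, -38.989, -0.061, 0.04, 0.0], 'ee_pos': [0.625, -0.0, 0.233], 'eef_rot': [0.707, 0.707, -0.001, -0.0], 'ft_force': [0.186, 0.342, 0.143], 'torque': [0.001, 0.034, 0.054], 'grip_force': 0.0, 'width': 0.087}
scene [[494.9, 0.0, 281.2], [0.0, 494.9, 201.1], [0.0, 0.0, 1.0]] [[0.783, 0.622, -0.001], [0.35, -0.442, -0.826], [-0.514, 0.647, -0.564]] [-0.412, -0.123, 1.611]
side [[486.5, 0.0, 287.1], [0.0, 486.5, 211.3], [0.0, 0.0, 1.0]] [[0.982, 0.189, 0.008], [0.157, -0.787, -0.597], [-0.107, 0.588, -0.802]] [-0.521, -0.041, 1.412]
```

View pics/scene0.png

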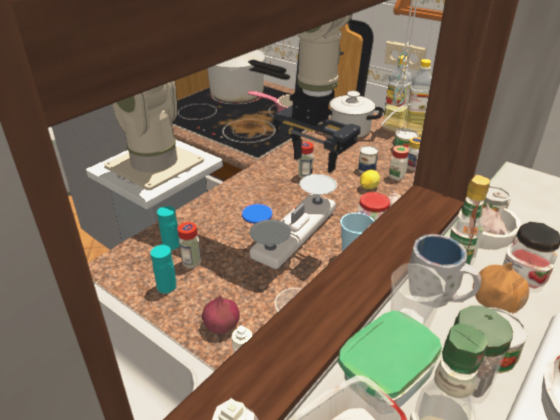

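View pics/side0.png

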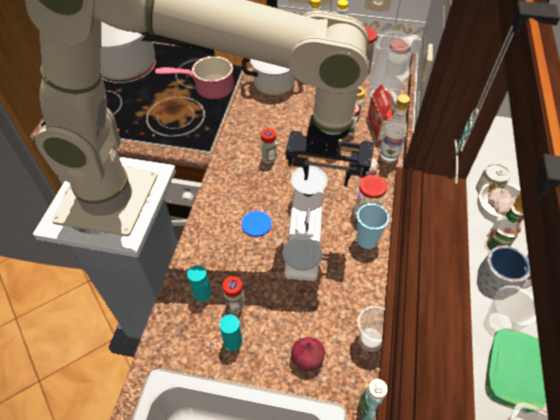

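The scene picture shows red-capped jars at about (188,230) and (307,150), and the side picture shows them at (233,285) and (268,135). The coaster is at (257,214) in scene and (257,223) in side. The pans are at (270,237) and (318,187) in scene. I'll zoom in next.

```bash
python3 - <<'E'
import cv2,numpy as np
a=cv2.imread("pics/scene0.png");b=cv2.imread("pics/side0.png")
z=lambda i,x,y,w,h:cv2.resize(i[y:y+h,x:x+w],(400,300),interpolation=cv2.INTER_CUBIC)
cv2.imwrite("pics/z1.png",np.vstack([np.hstack([z(a,140,195,120,90),z(a,230,160,120,90)]),np.hstack([z(b,180,240,120,90),z(b,230,160,120,90)])]))
cv2.imwrite("pics/z2.png",np.vstack([np.hstack([z(a,280,120,80,60),z(a,350,130,80,60)]),np.hstack([z(b,230,110,80,60),z(b,340,160,80,60)])]))
E
```

```text
(no output)
```

View pics/z1.png

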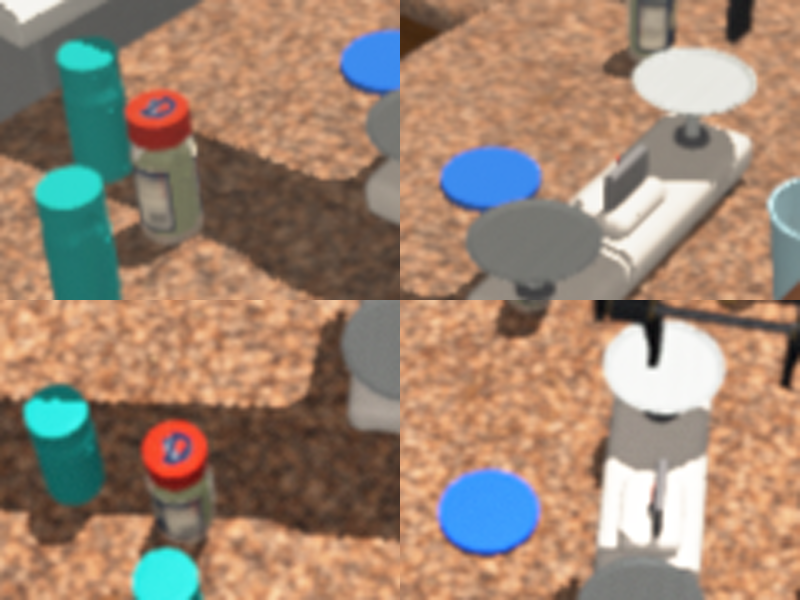

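View pics/z2.png

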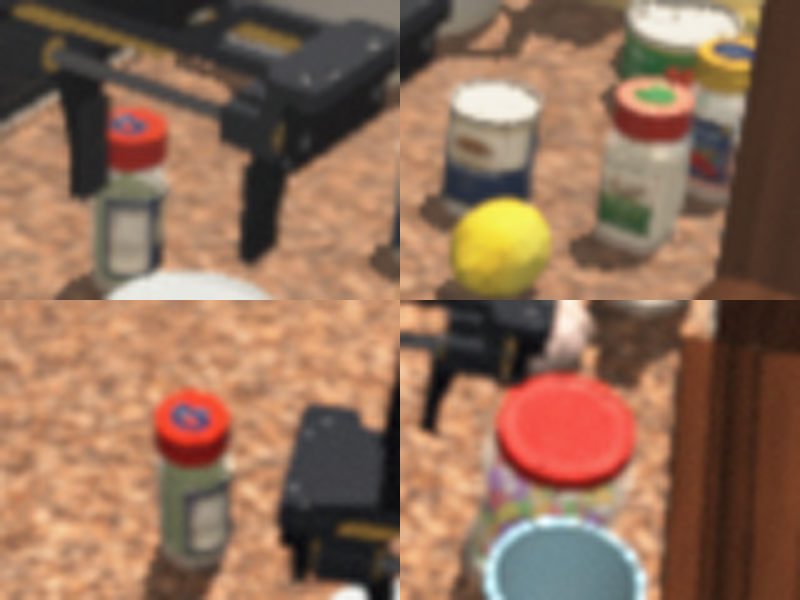

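The jars with the blue-edged label and blue cap logo are A, beside the turquoise ones, and B, behind the far pan. I'll triangulate the points now.

```bash
cat > h.py <<'E'
import numpy as np,cv2
C={n:np.load(f"{n}.npz") for n in("scene","side")}
P={n:c["mtx"]@np.c_[c["R"],c["t"]] for n,c in C.items()}
def tri(a,b):
    X=cv2.triangulatePoints(P["scene"],P["side"],np.array(a,float)[:,None],np.array(b,float)[:,None])[:,0];return X[:3]/X[3]
def ray(n,p,z):
    c=C[n];d=c["R"].T@np.linalg.inv(c["mtx"])@[*p,1];o=-c["R"].T@c["t"];return o+d*(z-o[2])/d[2]
E
python3 - <<'E'
from h import *
for n,a,b,z in[("A",(187.7,226.8),(232.8,283.8),.109),("B",(307.6,144.8),(268.4,133),.109),("coaster",(257.3,212.8),(256.7,223),.008),("far",(318.2,183.7),(309.2,179.8),.093),("near",(270.5,232.3),(302,252),.093),("t1",(165.5,211.5),(197,273.6),.109),("t2",(161,251.4),(229.5,321),.109),("onion",(221,315),(307,353),.04),("lemon",(370,180),(370,180),.028)]:
    print(n,tri(a,b).round(3),ray("scene",a,z).round(3),ray("side",b,z).round(3))
E
```

```text
A [ 0.452 -0.257  0.107] [ 0.454 -0.257  0.109] [ 0.452 -0.258  0.109]
B [0.427 0.25  0.103] [0.434 0.244 0.109] [0.428 0.24  0.109]
coaster [ 0.446 -0.007  0.004] [ 0.45  -0.01   0.008] [ 0.447 -0.011  0.008]
far [0.573 0.099 0.097] [0.57  0.106 0.093] [0.572 0.101 0.093]
near [ 0.592 -0.123  0.078] [ 0.604 -0.138  0.093] [ 0.593 -0.132  0.093]
t1 [ 0.362 -0.247  0.106] [ 0.366 -0.249  0.109] [ 0.363 -0.249  0.109]
t2 [ 0.466 -0.348  0.102] [ 0.474 -0.354  0.109] [ 0.468 -0.349  0.109]
onion [ 0.646 -0.355  0.025] [ 0.656 -0.362  0.04 ] [ 0.646 -0.361  0.04 ]
lemon [0.735 0.065 0.182] [0.622 0.305 0.028] [0.741 0.19  0.028]
```

A and B both come out about 0.105 m high, against a true 0.109. The pans come out 226 mm apart, against 230. The scale is yawed about 5°, with its left pan far at (0.573,0.100) and its right pan near (0.593,-0.127). Going over A.

```bash
python3 -m crank '[{"claw":-0.5,"dx":-0.72,"dy":-0.48},{"claw":-0.5,"dx":-0.72,"dy":-0.48},{"claw":-0.5,"dx":-0.72,"dy":-0.48},{"claw":-0.5,"dx":-0.72,"dy":-0.48},{"claw":-0.5,"dx":-0.72,"dy":-0.48},{"claw":-0.5,"dx":-0.72,"dy":-0.48},{"claw":-0.5,"dx":-0.72,"dy":-0.48},{"claw":-0.5,"dx":-0.72,"dy":-0.48}]' 20
python3 -m crank '[{"claw":-0.5,"dx":-0.72,"dy":-0.48},{"claw":-0.5,"dx":-0.72,"dy":-0.48},{"claw":-0.5,"dx":-0.72,"dy":-0.48},{"claw":-0.5,"dx":-0.72,"dy":-0.48,"dz":0.5},{"claw":-0.5,"dz":0.5},{"claw":-0.5}]'
python3 - <<'E'
from bench import r
import cv2,numpy as np
s=r.read_state();c=r.camera("wrist");cv2.imwrite("pics/w1.png",c["color"][:,:,::-1])
np.savez("wrist.npz",mtx=c["mtx"],he=c["hand_eye"]);print(s["ee_pos"],s["eef_rot"],np.round(c["mtx"],1).tolist(),np.round(c["hand_eye"],3).tolist())
E
```

```text
[6.24672409e-01 6.00075773e-06 2.32855089e-01] [ 7.07082308e-01  7.07130986e-01 -4.58874917e-04 -4.10525392e-04] [[325.2, 0.0, 280.0], [0.0, 325.2, 212.5], [0.0, 0.0, 1.0]] [[0.0, -0.962, -0.273, 0.076], [1.0, -0.0, 0.001, -0.0], [-0.001, -0.273, 0.962, -0.152], [0.0, 0.0, 0.0, 1.0]]invalid input at $[0]: expected keys claw, dx, dy, dz, ax, ay, az
invalid input at $[0]: expected keys claw, dx, dy, dz, ax, ay, az
```

View pics/w1.png

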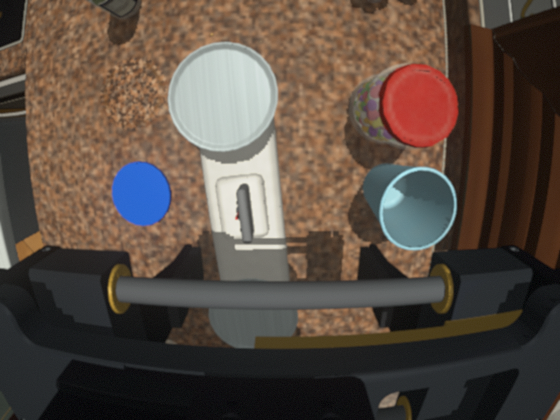

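The crank needs every key in each row, so the arm has not moved. This wrist view still helps: left pan at (223,97), coaster at (142,193).

```bash
cat >> h.py <<'E'
from scipy.spatial.transform import Rotation as Ro
def wray(p,z,pos,q):
    w=np.load("wrist.npz");K=w["mtx"];v=(np.array(p)-K[:2,2])/K[0,0];t=np.linalg.norm(v)
    d=np.r_[v/t*np.sin(t),np.cos(t)];he=w["he"];R=Ro.from_quat(q).as_matrix()
    d=R@he[:3,:3]@d;o=np.array(pos)+R@he[:3,3];return o+d*(z-o[2])/d[2]
E
python3 - <<'E'
from h import *
a=([.6247,0,.2329],[.70708,.70713,-.00046,-.00041])
for z in(.083,.093,.103):print(wray((223,97),z,*a).round(3))
print(wray((142,193),.008,*a).round(3))
E
python3 -m crank '[{"claw":-0.5,"dx":-0.72,"dy":-0.48,"dz":0,"ax":0,"ay":0,"az":0},{"claw":-0.5,"dx":-0.72,"dy":-0.48,"dz":0,"ax":0,"ay":0,"az":0},{"claw":-0.5,"dx":-0.72,"dy":-0.48,"dz":0,"ax":0,"ay":0,"az":0},{"claw":-0.5,"dx":-0.72,"dy":-0.48,"dz":0,"ax":0,"ay":0,"az":0},{"claw":-0.5,"dx":-0.72,"dy":-0.48,"dz":0,"ax":0,"ay":0,"az":0},{"claw":-0.5,"dx":-0.72,"dy":-0.48,"dz":0,"ax":0,"ay":0,"az":0},{"claw":-0.5,"dx":-0.72,"dy":-0.48,"dz":0,"ax":0,"ay":0,"az":0},{"claw":-0.5,"dx":-0.72,"dy":-0.48,"dz":0,"ax":0,"ay":0,"az":0}]' 20
python3 -m crank '[{"claw":-0.5,"dx":-0.72,"dy":-0.48,"dz":0,"ax":0,"ay":0,"az":0},{"claw":-0.5,"dx":-0.72,"dy":-0.48,"dz":0,"ax":0,"ay":0,"az":0},{"claw":-0.5,"dx":-0.72,"dy":-0.48,"dz":0,"ax":0,"ay":0,"az":0},{"claw":-0.5,"dx":-0.72,"dy":-0.48,"dz":0.5,"ax":0,"ay":0,"az":0},{"claw":-0.5,"dx":0,"dy":0,"dz":0.5,"ax":0,"ay":0,"az":0},{"claw":-0.5,"dx":0,"dy":0,"dz":0,"ax":0,"ay":0,"az":0}]'
python3 - <<'E'
from bench import r
import cv2
s=r.read_state();c=r.camera("wrist");cv2.imwrite("pics/w2.png",c["color"][:,:,::-1])
print(s["time"],s["ee_pos"],s["eef_rot"],s["ft_force"],s["width"])
E
```

```text
[0.572 0.101 0.083]
[0.573 0.1   0.093]
[0.575 0.099 0.103]
[ 0.45  -0.006  0.008]
time: 0.82
ee_pos: [0.5088, -0.1737, 0.2334]
eef_rot: [0.707, 0.707, -0.0, -0.0]
ft_force: [0.5, -0.1, -0.1]
width: 0.0656
grip_force: 0.0
time: 1.32
ee_pos: [0.45, -0.2599, 0.201]
eef_rot: [0.708, 0.706, -0.001, -0.002]
ft_force: [0.2, 0.5, -1.0]
width: 0.0656
grip_force: 0.0
1.3167 [ 0.44999276 -0.25990384  0.20097045] [ 0.70816587  0.70604329 -0.00079565 -0.00183058] [ 0.21911812  0.48918928 -1.0317276 ] 0.06555264832349533
```

View pics/w2.png

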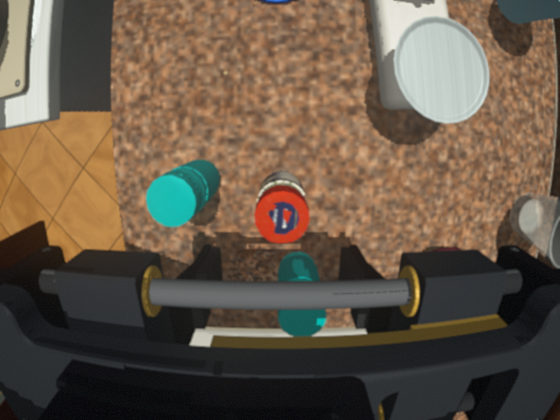

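The cap is at (282,215), the right pan centre at (441,69) and the turquoise jars to the left and behind.

```bash
python3 - <<'E'
from h import *
a=([.45,-.2599,.2010],[.70817,.70604,-.0008,-.0018])
print(wray((282,215),.109,*a).round(4))
for z in(.078,.088,.098):print(wray((441,69),z,*a).round(3))
E
```

```text
[ 0.4509 -0.2554  0.109 ]
[ 0.595 -0.128  0.078]
[ 0.59  -0.13   0.088]
[ 0.584 -0.132  0.098]
```

```bash

python3 -m crank '[{"claw":-0.5,"dx":0.12,"dy":0.04,"dz":0.8,"ax":0,"ay":0,"az":0},{"claw":-0.5,"dx":0,"dy":0,"dz":0.8,"ax":0,"ay":0,"az":0},{"claw":-0.5,"dx":0,"dy":0,"dz":0.8,"ax":0,"ay":0,"az":0},{"claw":-0.5,"dx":0,"dy":0,"dz":0.6,"ax":0,"ay":0,"az":0},{"claw":-0.5,"dx":0,"dy":0,"dz":0.43,"ax":0,"ay":0,"az":0},{"claw":-0.5,"dx":0,"dy":0,"dz":0,"ax":0,"ay":0,"az":0},{"claw":-0.5,"dx":0,"dy":0,"dz":0,"ax":0,"ay":0,"az":0}]' 20
python3 -m crank '[{"claw":1,"dx":0,"dy":0,"dz":0,"ax":0,"ay":0,"az":0},{"claw":1,"dx":0,"dy":0,"dz":0,"ax":0,"ay":0,"az":0},{"claw":1,"dx":0,"dy":0,"dz":0,"ax":0,"ay":0,"az":0},{"claw":1,"dx":0,"dy":0,"dz":0,"ax":0,"ay":0,"az":0},{"claw":1,"dx":0,"dy":0,"dz":0,"ax":0,"ay":0,"az":0}]' 20
```

```text
time: 1.95
ee_pos: [0.4541, -0.2548, 0.1011]
eef_rot: [0.707, 0.708, 0.0, -0.0]
ft_force: [-0.1, -0.1, 0.2]
width: 0.0651
grip_force: 0.0
time: 2.37
ee_pos: [0.4535, -0.2558, 0.1012]
eef_rot: [0.707, 0.707, 0.0, 0.0]
ft_force: [-1.3, -0.3, 3.5]
width: 0.0432
grip_force: 20.0
```

```bash

python3 -m crank '[{"claw":1,"dx":0,"dy":0,"dz":-0.3,"ax":0,"ay":0,"az":0},{"claw":1,"dx":0,"dy":0,"dz":-0.8,"ax":0,"ay":0,"az":0},{"claw":1,"dx":0,"dy":0,"dz":-0.9,"ax":0,"ay":0,"az":0},{"claw":1,"dx":0,"dy":0,"dz":-0.9,"ax":0,"ay":0,"az":0},{"claw":1,"dx":0,"dy":0,"dz":-0.9,"ax":0,"ay":0,"az":0},{"claw":1,"dx":0,"dy":0,"dz":-0.7,"ax":0,"ay":0,"az":0},{"claw":1,"dx":0,"dy":0,"dz":-0.3,"ax":0,"ay":0,"az":0},{"claw":1,"dx":0,"dy":0,"dz":0,"ax":0,"ay":0,"az":0}]'
python3 -m crank '[{"claw":1,"dx":0.3,"dy":0.3,"dz":0,"ax":0,"ay":0,"az":0},{"claw":1,"dx":0.7,"dy":0.75,"dz":0,"ax":0,"ay":0,"az":0},{"claw":1,"dx":0.8,"dy":0.85,"dz":0,"ax":0,"ay":0,"az":0},{"claw":1,"dx":0.8,"dy":0.85,"dz":0,"ax":0,"ay":0,"az":0},{"claw":1,"dx":0.8,"dy":0.85,"dz":0,"ax":0,"ay":0,"az":0},{"claw":1,"dx":0.6,"dy":0.7,"dz":0,"ax":0,"ay":0,"az":0},{"claw":1,"dx":0.26,"dy":0.3,"dz":0,"ax":0,"ay":0,"az":0},{"claw":1,"dx":0,"dy":0,"dz":0,"ax":0,"ay":0,"az":0}]'
python3 -m crank '[{"claw":1,"dx":0,"dy":0,"dz":0,"ax":0,"ay":0,"az":0},{"claw":1,"dx":0,"dy":0,"dz":0,"ax":0,"ay":0,"az":0},{"claw":1,"dx":0,"dy":0,"dz":0,"ax":0,"ay":0,"az":0},{"claw":1,"dx":0,"dy":0,"dz":0,"ax":0,"ay":0,"az":0}]'
python3 - <<'E'
from bench import r
import cv2,numpy as np
for i in range(3):
    s=r.read_state();print(s["time"],np.round(s["ft_force"],2))
    c=r.camera(["scene","side","wrist"][i]);cv2.imwrite(f"pics/p3{i}.png",c["color"][:,:,::-1])
a=cv2.imread("pics/p30.png")[130:270,220:360];b=cv2.imread("pics/p31.png")[130:290,230:390]
cv2.imwrite("pics/p3.png",np.hstack([cv2.resize(x,(400,400),interpolation=cv2.INTER_CUBIC) for x in(a,b)]))
print(s["ee_pos"])
E
```

```text
time: 3.03
ee_pos: [0.4542, -0.256, 0.2469]
eef_rot: [0.707, 0.707, 0.001, 0.002]
ft_force: [0.6, 0.3, -2.6]
width: 0.043
grip_force: 19.9
time: 3.7
ee_pos: [0.5927, -0.1234, 0.2419]
eef_rot: [0.705, 0.709, -0.0, -0.002]
ft_force: [-0.7, 0.1, -1.7]
width: 0.0438
grip_force: 19.9
time: 4.03
ee_pos: [0.5908, -0.1289, 0.2447]
eef_rot: [0.708, 0.706, -0.0, 0.0]
ft_force: [-0.6, -1.2, -2.3]
width: 0.043
grip_force: 19.9
4.0333 [-0.61 -1.16 -2.31]
4.0833 [-0.03  0.39 -1.88]
4.1333 [-0.14 -0.74 -2.93]
[ 0.59104014 -0.12848674  0.2448553 ]
```

View pics/p3.png

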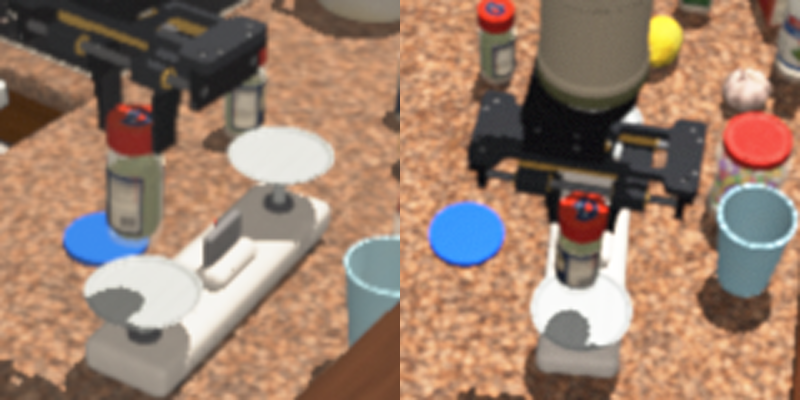

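The jar hangs upright over the right pan. The pan centre is at scene (270,233) and side (302.4,254.8).

```bash
python3 - <<'E'
from h import *
a=(270,233.2);b=(302.4,254.5)
print(tri(a,b));
for z in(.08,.088,.095):print(ray("scene",a,z).round(3),ray("side",b,z).round(3))
E
```

```text
[ 0.5944011  -0.12975535  0.07945826]
[ 0.595 -0.129  0.08 ] [ 0.594 -0.131  0.08 ]
[ 0.601 -0.137  0.088] [ 0.595 -0.136  0.088]
[ 0.607 -0.144  0.095] [ 0.595 -0.141  0.095]
```

```bash
cat > g.py <<'E'
# gate: mean vertical force; exits 1 when outside (lo,hi)
import sys,numpy as np
from bench import r
n=int(sys.argv[3]);f=[];
for i in range(n):
    f.append(r.read_state()["ft_force"][2])
    if i<n-1:r.camera("wrist")
s=r.read_state();m=np.mean(f);print("t %.2f z %.4f fz %.2f"%(s["time"],s["ee_pos"][2],m),np.round(s["ee_pos"][:2],4),s["width"].round(4) if hasattr(s["width"],"round") else s["width"])
sys.exit(not(float(sys.argv[1])<m<float(sys.argv[2])))
E
python3 -m crank '[{"claw":1,"dx":-0.04,"dy":0.11,"dz":0.2,"ax":0,"ay":0,"az":0},{"claw":1,"dx":0,"dy":0,"dz":0.3,"ax":0,"ay":0,"az":0},{"claw":1,"dx":0,"dy":0,"dz":0.35,"ax":0,"ay":0,"az":0},{"claw":1,"dx":0,"dy":0,"dz":0.3,"ax":0,"ay":0,"az":0},{"claw":1,"dx":0,"dy":0,"dz":0.2,"ax":0,"ay":0,"az":0},{"claw":1,"dx":0,"dy":0,"dz":0.1,"ax":0,"ay":0,"az":0},{"claw":1,"dx":0,"dy":0,"dz":0,"ax":0,"ay":0,"az":0},{"claw":1,"dx":0,"dy":0,"dz":0,"ax":0,"ay":0,"az":0}]'
python3 g.py -9 9 8
```

```text
time: 4.85
ee_pos: [0.5948, -0.129, 0.2012]
eef_rot: [0.707, 0.707, 0.0, 0.0]
ft_force: [-0.1, 0.1, -1.9]
width: 0.0433
grip_force: 19.9
t 5.20 z 0.2015 fz -1.67 [ 0.5948 -0.129 ] 0.043017302958977835
```

```bash
D='python3 -m crank'
python3 -m crank '[{"claw":1,"dx":0,"dy":0,"dz":0.04,"ax":0,"ay":0,"az":0},{"claw":1,"dx":0,"dy":0,"dz":0.05,"ax":0,"ay":0,"az":0},{"claw":1,"dx":0,"dy":0,"dz":0.05,"ax":0,"ay":0,"az":0},{"claw":1,"dx":0,"dy":0,"dz":0.05,"ax":0,"ay":0,"az":0},{"claw":1,"dx":0,"dy":0,"dz":0.05,"ax":0,"ay":0,"az":0},{"claw":1,"dx":0,"dy":0,"dz":0.03,"ax":0,"ay":0,"az":0},{"claw":1,"dx":0,"dy":0,"dz":0,"ax":0,"ay":0,"az":0}]' >/dev/null && python3 g.py -3.5 -0.9 3 && \
python3 -m crank '[{"claw":1,"dx":0,"dy":0,"dz":0.02,"ax":0,"ay":0,"az":0},{"claw":1,"dx":0,"dy":0,"dz":0.02,"ax":0,"ay":0,"az":0},{"claw":1,"dx":0,"dy":0,"dz":0,"ax":0,"ay":0,"az":0}]' >/dev/null && python3 g.py -3.5 -0.9 3 && \
python3 -m crank '[{"claw":1,"dx":0,"dy":0,"dz":0.02,"ax":0,"ay":0,"az":0},{"claw":1,"dx":0,"dy":0,"dz":0.02,"ax":0,"ay":0,"az":0},{"claw":1,"dx":0,"dy":0,"dz":0,"ax":0,"ay":0,"az":0}]' >/dev/null && python3 g.py -3.5 -0.9 3 && \
python3 -m crank '[{"claw":1,"dx":0,"dy":0,"dz":0.02,"ax":0,"ay":0,"az":0},{"claw":1,"dx":0,"dy":0,"dz":0.02,"ax":0,"ay":0,"az":0},{"claw":1,"dx":0,"dy":0,"dz":0,"ax":0,"ay":0,"az":0}]' >/dev/null && python3 g.py -3.5 -0.9 3 && \
python3 -m crank '[{"claw":1,"dx":0,"dy":0,"dz":0.02,"ax":0,"ay":0,"az":0},{"claw":1,"dx":0,"dy":0,"dz":0.02,"ax":0,"ay":0,"az":0},{"claw":1,"dx":0,"dy":0,"dz":0,"ax":0,"ay":0,"az":0}]' >/dev/null && python3 g.py -3.5 -0.9 3 && \
python3 -m crank '[{"claw":1,"dx":0,"dy":0,"dz":0.02,"ax":0,"ay":0,"az":0},{"claw":1,"dx":0,"dy":0,"dz":0.02,"ax":0,"ay":0,"az":0},{"claw":1,"dx":0,"dy":0,"dz":0,"ax":0,"ay":0,"az":0}]' >/dev/null && python3 g.py -3.5 -0.9 3
```

```text
t 5.88 z 0.1931 fz -1.60 [ 0.5947 -0.129 ] 0.04340891361256926
t 6.23 z 0.1918 fz -1.97 [ 0.5947 -0.129 ] 0.04371183813740711
t 6.58 z 0.1906 fz -1.51 [ 0.5947 -0.1289] 0.04338781979851093
t 6.93 z 0.1894 fz -1.64 [ 0.5947 -0.129 ] 0.043284566935277775
t 7.28 z 0.1882 fz -1.79 [ 0.5947 -0.129 ] 0.04354898670609357
t 7.63 z 0.1870 fz -2.14 [ 0.5947 -0.129 ] 0.04321466094023856
```

```bash

python3 -m crank '[{"claw":1,"dx":0,"dy":0,"dz":0.02,"ax":0,"ay":0,"az":0},{"claw":1,"dx":0,"dy":0,"dz":0.02,"ax":0,"ay":0,"az":0},{"claw":1,"dx":0,"dy":0,"dz":0,"ax":0,"ay":0,"az":0}]' >/dev/null && python3 g.py -3.5 -0.9 3 && \
python3 -m crank '[{"claw":1,"dx":0,"dy":0,"dz":0.02,"ax":0,"ay":0,"az":0},{"claw":1,"dx":0,"dy":0,"dz":0.02,"ax":0,"ay":0,"az":0},{"claw":1,"dx":0,"dy":0,"dz":0,"ax":0,"ay":0,"az":0}]' >/dev/null && python3 g.py -3.5 -0.9 3 && \
python3 -m crank '[{"claw":1,"dx":0,"dy":0,"dz":0.02,"ax":0,"ay":0,"az":0},{"claw":1,"dx":0,"dy":0,"dz":0.02,"ax":0,"ay":0,"az":0},{"claw":1,"dx":0,"dy":0,"dz":0,"ax":0,"ay":0,"az":0}]' >/dev/null && python3 g.py -3.5 -0.9 3 && \
python3 -m crank '[{"claw":1,"dx":0,"dy":0,"dz":0.02,"ax":0,"ay":0,"az":0},{"claw":1,"dx":0,"dy":0,"dz":0.02,"ax":0,"ay":0,"az":0},{"claw":1,"dx":0,"dy":0,"dz":0,"ax":0,"ay":0,"az":0}]' >/dev/null && python3 g.py -3.5 -0.9 3 && \
python3 -m crank '[{"claw":1,"dx":0,"dy":0,"dz":0.02,"ax":0,"ay":0,"az":0},{"claw":1,"dx":0,"dy":0,"dz":0.02,"ax":0,"ay":0,"az":0},{"claw":1,"dx":0,"dy":0,"dz":0,"ax":0,"ay":0,"az":0}]' >/dev/null && python3 g.py -3.5 -0.9 3 && \
python3 -m crank '[{"claw":1,"dx":0,"dy":0,"dz":0.02,"ax":0,"ay":0,"az":0},{"claw":1,"dx":0,"dy":0,"dz":0.02,"ax":0,"ay":0,"az":0},{"claw":1,"dx":0,"dy":0,"dz":0,"ax":0,"ay":0,"az":0}]' >/dev/null && python3 g.py -3.5 -0.9 3 && \
python3 -m crank '[{"claw":1,"dx":0,"dy":0,"dz":0.02,"ax":0,"ay":0,"az":0},{"claw":1,"dx":0,"dy":0,"dz":0.02,"ax":0,"ay":0,"az":0},{"claw":1,"dx":0,"dy":0,"dz":0,"ax":0,"ay":0,"az":0}]' >/dev/null && python3 g.py -3.5 -0.9 3
```

```text
t 7.98 z 0.1858 fz -1.68 [ 0.5947 -0.129 ] 0.04309780289514798
t 8.33 z 0.1846 fz -1.44 [ 0.5947 -0.129 ] 0.043337504164949005
t 8.68 z 0.1834 fz -1.54 [ 0.5947 -0.129 ] 0.04329572483871581
t 9.03 z 0.1822 fz -1.66 [ 0.5947 -0.129 ] 0.04366262675291808
t 9.38 z 0.1810 fz -2.01 [ 0.5947 -0.129 ] 0.04356946525022562
t 9.73 z 0.1798 fz -2.16 [ 0.5947 -0.129 ] 0.04340027884652117
t 10.08 z 0.1786 fz -1.82 [ 0.5947 -0.1289] 0.0433197141210547
```

```bash

python3 -m crank '[{"claw":1,"dx":0,"dy":0,"dz":0.02,"ax":0,"ay":0,"az":0},{"claw":1,"dx":0,"dy":0,"dz":0.02,"ax":0,"ay":0,"az":0},{"claw":1,"dx":0,"dy":0,"dz":0,"ax":0,"ay":0,"az":0}]' >/dev/null && python3 g.py -3.5 -0.9 3 && \
python3 -m crank '[{"claw":1,"dx":0,"dy":0,"dz":0.02,"ax":0,"ay":0,"az":0},{"claw":1,"dx":0,"dy":0,"dz":0.02,"ax":0,"ay":0,"az":0},{"claw":1,"dx":0,"dy":0,"dz":0,"ax":0,"ay":0,"az":0}]' >/dev/null && python3 g.py -3.5 -0.9 3 && \
python3 -m crank '[{"claw":1,"dx":0,"dy":0,"dz":0.02,"ax":0,"ay":0,"az":0},{"claw":1,"dx":0,"dy":0,"dz":0.02,"ax":0,"ay":0,"az":0},{"claw":1,"dx":0,"dy":0,"dz":0,"ax":0,"ay":0,"az":0}]' >/dev/null && python3 g.py -3.5 -0.9 3 && \
python3 -m crank '[{"claw":1,"dx":0,"dy":0,"dz":0.02,"ax":0,"ay":0,"az":0},{"claw":1,"dx":0,"dy":0,"dz":0.02,"ax":0,"ay":0,"az":0},{"claw":1,"dx":0,"dy":0,"dz":0,"ax":0,"ay":0,"az":0}]' >/dev/null && python3 g.py -3.5 -0.9 3 && \
python3 -m crank '[{"claw":1,"dx":0,"dy":0,"dz":0.02,"ax":0,"ay":0,"az":0},{"claw":1,"dx":0,"dy":0,"dz":0.02,"ax":0,"ay":0,"az":0},{"claw":1,"dx":0,"dy":0,"dz":0,"ax":0,"ay":0,"az":0}]' >/dev/null && python3 g.py -3.5 -0.9 3 && \
python3 -m crank '[{"claw":1,"dx":0,"dy":0,"dz":0.02,"ax":0,"ay":0,"az":0},{"claw":1,"dx":0,"dy":0,"dz":0.02,"ax":0,"ay":0,"az":0},{"claw":1,"dx":0,"dy":0,"dz":0,"ax":0,"ay":0,"az":0}]' >/dev/null && python3 g.py -3.5 -0.9 3 && \
python3 -m crank '[{"claw":1,"dx":0,"dy":0,"dz":0.02,"ax":0,"ay":0,"az":0},{"claw":1,"dx":0,"dy":0,"dz":0.02,"ax":0,"ay":0,"az":0},{"claw":1,"dx":0,"dy":0,"dz":0,"ax":0,"ay":0,"az":0}]' >/dev/null && python3 g.py -3.5 -0.9 3
```

```text
t 10.43 z 0.1774 fz -2.18 [ 0.5947 -0.129 ] 0.043325728729893744
t 10.78 z 0.1762 fz -1.64 [ 0.5947 -0.129 ] 0.04341556215352484
t 11.13 z 0.1750 fz -1.57 [ 0.5947 -0.129 ] 0.04317535834826086
t 11.48 z 0.1738 fz -2.22 [ 0.5947 -0.129 ] 0.04315336629932548
t 11.83 z 0.1726 fz -2.12 [ 0.5947 -0.129 ] 0.04326244184163715
t 12.18 z 0.1717 fz -0.05 [ 0.5948 -0.129 ] 0.043332456481461265
```

The jar has reached the lower stop and the pan takes the weight. I'll go 0.4 mm further so it carries all of it, then release.

```bash

python3 -m crank '[{"claw":1,"dx":0,"dy":0,"dz":0.013,"ax":0,"ay":0,"az":0},{"claw":1,"dx":0,"dy":0,"dz":0,"ax":0,"ay":0,"az":0}]' >/dev/null; python3 g.py 0 2.5 5 && \
python3 -m crank '[{"claw":0.7,"dx":0,"dy":0,"dz":0,"ax":0,"ay":0,"az":0},{"claw":0.4,"dx":0,"dy":0,"dz":0,"ax":0,"ay":0,"az":0},{"claw":0.1,"dx":0,"dy":0,"dz":0,"ax":0,"ay":0,"az":0},{"claw":-0.2,"dx":0,"dy":0,"dz":0,"ax":0,"ay":0,"az":0},{"claw":-0.4,"dx":0,"dy":0,"dz":0,"ax":0,"ay":0,"az":0},{"claw":-0.4,"dx":0,"dy":0,"dz":0,"ax":0,"ay":0,"az":0},{"claw":-0.4,"dx":0,"dy":0,"dz":0,"ax":0,"ay":0,"az":0}]'
python3 g.py -9 9 5
```

```text
t 12.55 z 0.1712 fz 1.34 [ 0.5948 -0.129 ] 0.04323190011452799
time: 13.13
ee_pos: [0.5947, -0.1289, 0.171]
eef_rot: [0.707, 0.707, 0.0, -0.0]
ft_force: [0.5, -0.0, 0.3]
width: 0.0587
grip_force: 0.0
t 13.33 z 0.1711 fz -0.21 [ 0.5947 -0.129 ] 0.06067079452316766
```

```bash

python3 -m crank '[{"claw":-0.5,"dx":0,"dy":0,"dz":-0.2,"ax":0,"ay":0,"az":0},{"claw":-0.5,"dx":0,"dy":0,"dz":-0.5,"ax":0,"ay":0,"az":0},{"claw":-0.5,"dx":0,"dy":0,"dz":-0.9,"ax":0,"ay":0,"az":0},{"claw":-0.5,"dx":0.3,"dy":-0.1,"dz":-0.9,"ax":0,"ay":0,"az":0},{"claw":-0.5,"dx":0.9,"dy":-0.4,"dz":0,"ax":0,"ay":0,"az":0},{"claw":-0.5,"dx":0.9,"dy":-0.4,"dz":0,"ax":0,"ay":0,"az":0},{"claw":-0.5,"dx":0.9,"dy":-0.4,"dz":0,"ax":0,"ay":0,"az":0},{"claw":-0.5,"dx":0.9,"dy":-0.4,"dz":0,"ax":0,"ay":0,"az":0}]' >/dev/null
python3 -m crank '[{"claw":-0.5,"dx":0.9,"dy":-0.4,"dz":0,"ax":0,"ay":0,"az":0},{"claw":-0.5,"dx":0.9,"dy":-0.4,"dz":0,"ax":0,"ay":0,"az":0},{"claw":-0.5,"dx":0.9,"dy":-0.4,"dz":0,"ax":0,"ay":0,"az":0},{"claw":-0.5,"dx":0.9,"dy":-0.4,"dz":0,"ax":0,"ay":0,"az":0},{"claw":-0.5,"dx":0.9,"dy":-0.4,"dz":0,"ax":0,"ay":0,"az":0},{"claw":-0.5,"dx":0.9,"dy":-0.4,"dz":0,"ax":0,"ay":0,"az":0},{"claw":-0.5,"dx":0.9,"dy":-0.4,"dz":0,"ax":0,"ay":0,"az":0},{"claw":-0.5,"dx":0.9,"dy":-0.4,"dz":0,"ax":0,"ay":0,"az":0}]' >/dev/null
python3 -m crank '[{"claw":-0.5,"dx":0.9,"dy":-0.4,"dz":0.5,"ax":0,"ay":0,"az":0},{"claw":-0.5,"dx":0.3,"dy":-0.1,"dz":0.8,"ax":0,"ay":0,"az":0},{"claw":-0.5,"dx":0,"dy":0,"dz":0,"ax":0,"ay":0,"az":0},{"claw":-0.5,"dx":0,"dy":0,"dz":0,"ax":0,"ay":0,"az":0},{"claw":-0.5,"dx":0,"dy":0,"dz":0,"ax":0,"ay":0,"az":0}]'
python3 - <<'E'
from bench import r
import cv2,numpy as np
from h import *
s=r.read_state();c=r.camera("wrist");im=c["color"][:,:,::-1]
m=cv2.inRange(cv2.cvtColor(np.ascontiguousarray(im),cv2.COLOR_BGR2HSV),(0,150,90),(6,255,255))
n,l,st,ce=cv2.connectedComponentsWithStats(m)
for i in range(1,n):
    if st[i,4]>150:print(st[i],ce[i].round(1),wray(ce[i],.109,s["ee_pos"],s["eef_rot"]).round(4))
cv2.imwrite("pics/w4.png",im)
E
```

```text
time: 15.08
ee_pos: [0.4336, 0.2392, 0.2081]
eef_rot: [0.708, 0.707, 0.0, 0.0]
ft_force: [0.4, -0.7, 0.4]
width: 0.0652
grip_force: 0.0
[ 246  182   54   57 1677] [273.  207.7] [0.4277 0.2476 0.109 ]
```

View pics/w4.png

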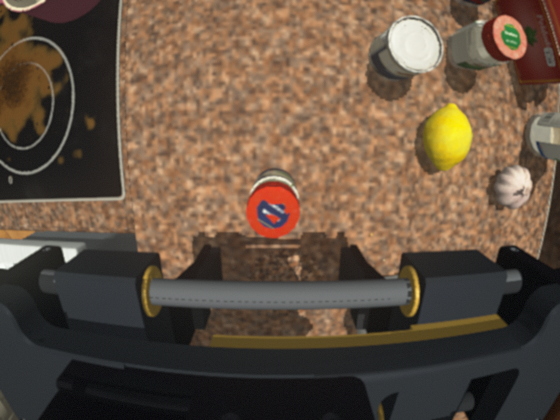

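The cap is at (272,210) with open worktop around it. The estimate is about (0.428,0.246).

```bash

python3 -m crank '[{"claw":-0.5,"dx":0.23,"dy":-0.16,"dz":0.6,"ax":0,"ay":0,"az":0},{"claw":-0.5,"dx":0,"dy":0,"dz":0.8,"ax":0,"ay":0,"az":0},{"claw":-0.5,"dx":0,"dy":0,"dz":0.8,"ax":0,"ay":0,"az":0},{"claw":-0.5,"dx":0,"dy":0,"dz":0.7,"ax":0,"ay":0,"az":0},{"claw":-0.5,"dx":0,"dy":0,"dz":0.45,"ax":0,"ay":0,"az":0},{"claw":-0.5,"dx":0,"dy":0,"dz":0.2,"ax":0,"ay":0,"az":0},{"claw":-0.5,"dx":0,"dy":0,"dz":0,"ax":0,"ay":0,"az":0},{"claw":-0.5,"dx":0,"dy":0,"dz":0,"ax":0,"ay":0,"az":0}]' 20
python3 -m crank '[{"claw":1,"dx":0,"dy":0,"dz":0,"ax":0,"ay":0,"az":0},{"claw":1,"dx":0,"dy":0,"dz":0,"ax":0,"ay":0,"az":0},{"claw":1,"dx":0,"dy":0,"dz":0,"ax":0,"ay":0,"az":0},{"claw":1,"dx":0,"dy":0,"dz":0,"ax":0,"ay":0,"az":0},{"claw":1,"dx":0,"dy":0,"dz":0,"ax":0,"ay":0,"az":0}]' 20
```

```text
time: 15.8
ee_pos: [0.4288, 0.2468, 0.1017]
eef_rot: [0.707, 0.707, 0.001, 0.0]
ft_force: [-0.9, -0.9, -0.1]
width: 0.065
grip_force: 0.0
time: 16.22
ee_pos: [0.4281, 0.247, 0.101]
eef_rot: [0.707, 0.707, 0.0, 0.0]
ft_force: [-0.7, -0.3, 2.4]
width: 0.0431
grip_force: 20.0
```

```bash

python3 -m crank '[{"claw":1,"dx":0,"dy":0,"dz":-0.3,"ax":0,"ay":0,"az":0},{"claw":1,"dx":0,"dy":0,"dz":-0.8,"ax":0,"ay":0,"az":0},{"claw":1,"dx":0,"dy":0,"dz":-0.9,"ax":0,"ay":0,"az":0},{"claw":1,"dx":0,"dy":0,"dz":-0.9,"ax":0,"ay":0,"az":0},{"claw":1,"dx":0,"dy":0,"dz":-0.9,"ax":0,"ay":0,"az":0},{"claw":1,"dx":0,"dy":0,"dz":-0.7,"ax":0,"ay":0,"az":0},{"claw":1,"dx":0,"dy":0,"dz":-0.2,"ax":0,"ay":0,"az":0},{"claw":1,"dx":0,"dy":0,"dz":0,"ax":0,"ay":0,"az":0}]' >/dev/null
python3 -m crank '[{"claw":1,"dx":-0.3,"dy":0.3,"dz":0,"ax":0,"ay":0,"az":0},{"claw":1,"dx":-0.8,"dy":0.8,"dz":0,"ax":0,"ay":0,"az":0},{"claw":1,"dx":-0.9,"dy":0.9,"dz":0,"ax":0,"ay":0,"az":0},{"claw":1,"dx":-0.9,"dy":0.9,"dz":0,"ax":0,"ay":0,"az":0},{"claw":1,"dx":-0.9,"dy":0.9,"dz":0,"ax":0,"ay":0,"az":0},{"claw":1,"dx":-0.78,"dy":0.72,"dz":0,"ax":0,"ay":0,"az":0},{"claw":1,"dx":-0.3,"dy":0.3,"dz":0,"ax":0,"ay":0,"az":0},{"claw":1,"dx":0,"dy":0,"dz":0,"ax":0,"ay":0,"az":0}]' >/dev/null
python3 -m crank '[{"claw":1,"dx":0,"dy":0,"dz":0,"ax":0,"ay":0,"az":0},{"claw":1,"dx":0,"dy":0,"dz":0,"ax":0,"ay":0,"az":0},{"claw":1,"dx":0,"dy":0,"dz":0,"ax":0,"ay":0,"az":0},{"claw":1,"dx":0,"dy":0,"dz":0,"ax":0,"ay":0,"az":0}]'
python3 g.py -9 9 8
python3 - <<'E'
from bench import r
import cv2,numpy as np
for n in("scene","side"):cv2.imwrite(f"pics/p5{n}.png",r.camera(n)["color"][:,:,::-1])
a=cv2.imread("pics/p5scene.png")[130:270,220:360];b=cv2.imread("pics/p5side.png")[130:290,230:390]
cv2.imwrite("pics/p5.png",np.hstack([cv2.resize(x,(400,400),interpolation=cv2.INTER_CUBIC) for x in(a,b)]))
E
```

```text
time: 17.88
ee_pos: [0.5719, 0.1016, 0.2415]
eef_rot: [0.706, 0.708, 0.0, -0.0]
ft_force: [-0.4, -0.2, -2.4]
width: 0.043
grip_force: 20.0
t 18.23 z 0.2417 fz -1.54 [0.5725 0.1006] 0.043189388426693946
```

View pics/p5.png

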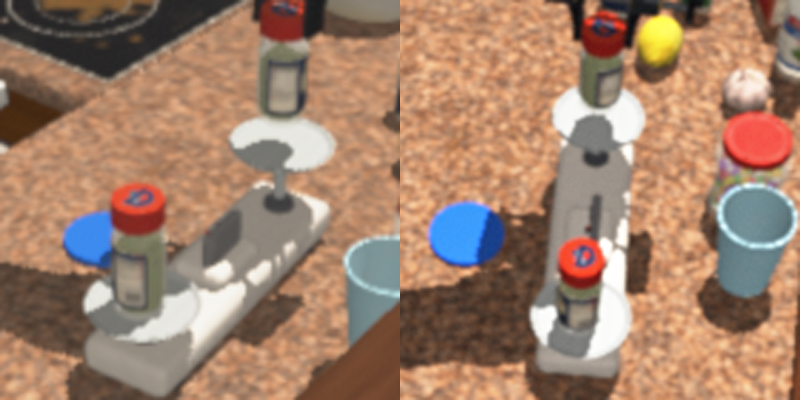

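Jar A stands centred on the right pan at its lower stop. The left pan is up, centred at scene (318.4,180.8) and side (309.2,177.2).

```bash
python3 -c "
from h import *
print(tri((318.4,180.8),(309.2,177.2)))"
python3 -m crank '[{"claw":1,"dx":0,"dy":0,"dz":0.1,"ax":0,"ay":0,"az":0},{"claw":1,"dx":0,"dy":0,"dz":0.15,"ax":0,"ay":0,"az":0},{"claw":1,"dx":0,"dy":0,"dz":0.15,"ax":0,"ay":0,"az":0},{"claw":1,"dx":0,"dy":0,"dz":0.15,"ax":0,"ay":0,"az":0},{"claw":1,"dx":0,"dy":0,"dz":0.15,"ax":0,"ay":0,"az":0},{"claw":1,"dx":0,"dy":0,"dz":0.1,"ax":0,"ay":0,"az":0},{"claw":1,"dx":0,"dy":0,"dz":0,"ax":0,"ay":0,"az":0}]' >/dev/null
python3 g.py -9 9 6
```

```text
[0.57227761 0.10109718 0.10476051]
t 19.17 z 0.2179 fz -1.30 [0.5727 0.1005] 0.04316643417842304
```

```bash

python3 -m crank '[{"claw":1,"dx":0,"dy":0,"dz":0.03,"ax":0,"ay":0,"az":0},{"claw":1,"dx":0,"dy":0,"dz":0.04,"ax":0,"ay":0,"az":0},{"claw":1,"dx":0,"dy":0,"dz":0.03,"ax":0,"ay":0,"az":0},{"claw":1,"dx":0,"dy":0,"dz":0,"ax":0,"ay":0,"az":0}]' >/dev/null && python3 g.py -3.5 -0.5 3 && \
python3 -m crank '[{"claw":1,"dx":0,"dy":0,"dz":0.02,"ax":0,"ay":0,"az":0},{"claw":1,"dx":0,"dy":0,"dz":0.02,"ax":0,"ay":0,"az":0},{"claw":1,"dx":0,"dy":0,"dz":0,"ax":0,"ay":0,"az":0}]' >/dev/null && python3 g.py -3.5 -0.5 3 && \
python3 -m crank '[{"claw":1,"dx":0,"dy":0,"dz":0.02,"ax":0,"ay":0,"az":0},{"claw":1,"dx":0,"dy":0,"dz":0.02,"ax":0,"ay":0,"az":0},{"claw":1,"dx":0,"dy":0,"dz":0,"ax":0,"ay":0,"az":0}]' >/dev/null && python3 g.py -3.5 -0.5 3 && \
python3 -m crank '[{"claw":1,"dx":0,"dy":0,"dz":0.02,"ax":0,"ay":0,"az":0},{"claw":1,"dx":0,"dy":0,"dz":0.02,"ax":0,"ay":0,"az":0},{"claw":1,"dx":0,"dy":0,"dz":0,"ax":0,"ay":0,"az":0}]' >/dev/null && python3 g.py -3.5 -0.5 3 && \
python3 -m crank '[{"claw":1,"dx":0,"dy":0,"dz":0.02,"ax":0,"ay":0,"az":0},{"claw":1,"dx":0,"dy":0,"dz":0.02,"ax":0,"ay":0,"az":0},{"claw":1,"dx":0,"dy":0,"dz":0,"ax":0,"ay":0,"az":0}]' >/dev/null && python3 g.py -3.5 -0.5 3 && \
python3 -m crank '[{"claw":1,"dx":0,"dy":0,"dz":0.02,"ax":0,"ay":0,"az":0},{"claw":1,"dx":0,"dy":0,"dz":0.02,"ax":0,"ay":0,"az":0},{"claw":1,"dx":0,"dy":0,"dz":0,"ax":0,"ay":0,"az":0}]' >/dev/null && python3 g.py -3.5 -0.5 3 && \
python3 -m crank '[{"claw":1,"dx":0,"dy":0,"dz":0.02,"ax":0,"ay":0,"az":0},{"claw":1,"dx":0,"dy":0,"dz":0.02,"ax":0,"ay":0,"az":0},{"claw":1,"dx":0,"dy":0,"dz":0,"ax":0,"ay":0,"az":0}]' >/dev/null && python3 g.py -3.5 -0.5 3
```

```text
t 19.60 z 0.2145 fz -1.34 [0.5725 0.1005] 0.04354385962580351
t 19.95 z 0.2133 fz -1.50 [0.5725 0.1005] 0.043165890648923094
t 20.30 z 0.2121 fz -1.88 [0.5725 0.1005] 0.04314801015376745
t 20.65 z 0.2110 fz -1.04 [0.5725 0.1005] 0.04343659455760002
t 21.00 z 0.2097 fz -1.41 [0.5725 0.1005] 0.04309629101709758
t 21.35 z 0.2085 fz -1.38 [0.5725 0.1005] 0.0426783977856655
t 21.70 z 0.2075 fz 0.22 [0.5726 0.1005] 0.04330995922733475
```

```bash
python3 g.py -9 9 8;
python3 -m crank '[{"claw":1,"dx":0,"dy":0,"dz":0.01,"ax":0,"ay":0,"az":0},{"claw":1,"dx":0,"dy":0,"dz":0,"ax":0,"ay":0,"az":0},{"claw":1,"dx":0,"dy":0,"dz":0,"ax":0,"ay":0,"az":0}]' >/dev/null; python3 g.py -9 9 8
```

```text
t 22.05 z 0.2075 fz 0.36 [0.5726 0.1005] 0.0432222621448248
t 22.65 z 0.2071 fz 0.74 [0.5726 0.1005] 0.04319517974001877
```

The left pan at its upper stop carries all of B, with fz positive, so B looks lighter. Releasing.

```bash

python3 -m crank '[{"claw":0.7,"dx":0,"dy":0,"dz":0,"ax":0,"ay":0,"az":0},{"claw":0.4,"dx":0,"dy":0,"dz":0,"ax":0,"ay":0,"az":0},{"claw":0.1,"dx":0,"dy":0,"dz":0,"ax":0,"ay":0,"az":0},{"claw":-0.2,"dx":0,"dy":0,"dz":0,"ax":0,"ay":0,"az":0},{"claw":-0.4,"dx":0,"dy":0,"dz":0,"ax":0,"ay":0,"az":0},{"claw":-0.4,"dx":0,"dy":0,"dz":0,"ax":0,"ay":0,"az":0},{"claw":-0.4,"dx":0,"dy":0,"dz":0,"ax":0,"ay":0,"az":0},{"claw":-0.4,"dx":0,"dy":0,"dz":0,"ax":0,"ay":0,"az":0}]'
python3 -m crank '[{"claw":-0.5,"dx":0,"dy":0,"dz":0,"ax":0,"ay":0,"az":0},{"claw":-0.5,"dx":0,"dy":0,"dz":-0.2,"ax":0,"ay":0,"az":0},{"claw":-0.5,"dx":0,"dy":0,"dz":-0.6,"ax":0,"ay":0,"az":0},{"claw":-0.5,"dx":0,"dy":0,"dz":-0.7,"ax":0,"ay":0,"az":0},{"claw":-0.5,"dx":0,"dy":0,"dz":0,"ax":0,"ay":0,"az":0},{"claw":-0.5,"dx":0,"dy":0,"dz":0,"ax":0,"ay":0,"az":0}]'
python3 - <<'E'
from bench import r
import cv2,numpy as np
for n in("scene","side"):cv2.imwrite(f"pics/p6{n}.png",r.camera(n)["color"][:,:,::-1])
a=cv2.imread("pics/p6scene.png")[130:270,220:360];b=cv2.imread("pics/p6side.png")[130:290,230:390]
cv2.imwrite("pics/p6.png",np.hstack([cv2.resize(x,(400,400),interpolation=cv2.INTER_CUBIC) for x in(a,b)]))
E
```

```text
time: 23.32
ee_pos: [0.5725, 0.1005, 0.207]
eef_rot: [0.707, 0.707, -0.0, -0.0]
ft_force: [-0.4, -0.8, -0.2]
width: 0.0597
grip_force: 0.0
time: 23.82
ee_pos: [0.5731, 0.1007, 0.2536]
eef_rot: [0.707, 0.707, 0.001, 0.001]
ft_force: [-0.4, -0.6, -0.2]
width: 0.0651
grip_force: 0.0
```

View pics/p6.png

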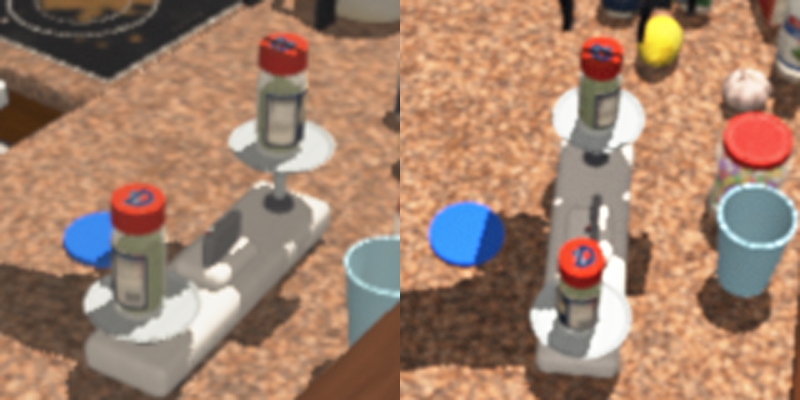

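The settled scale shows the right pan (jar A) down and the left pan (jar B) up, so A is heavier. Going back to A.

```bash

python3 -m crank '[{"claw":-0.5,"dx":-0.4,"dy":0.03,"dz":0,"ax":0,"ay":0,"az":0},{"claw":-0.5,"dx":-0.9,"dy":0.09,"dz":0,"ax":0,"ay":0,"az":0},{"claw":-0.5,"dx":-1,"dy":0.1,"dz":0,"ax":0,"ay":0,"az":0},{"claw":-0.5,"dx":-1,"dy":0.1,"dz":0,"ax":0,"ay":0,"az":0},{"claw":-0.5,"dx":-1,"dy":0.1,"dz":0,"ax":0,"ay":0,"az":0},{"claw":-0.5,"dx":-1,"dy":0.1,"dz":0,"ax":0,"ay":0,"az":0},{"claw":-0.5,"dx":-1,"dy":0.1,"dz":0,"ax":0,"ay":0,"az":0},{"claw":-0.5,"dx":-0.9,"dy":0.07,"dz":0,"ax":0,"ay":0,"az":0}]' >/dev/null
python3 -m crank '[{"claw":-0.5,"dx":-0.45,"dy":0.03,"dz":0,"ax":0,"ay":0,"az":0},{"claw":-0.5,"dx":0,"dy":0,"dz":0,"ax":0,"ay":0,"az":0},{"claw":-0.5,"dx":0,"dy":0,"dz":0,"ax":0,"ay":0,"az":0},{"claw":-0.5,"dx":0,"dy":0,"dz":0,"ax":0,"ay":0,"az":0},{"claw":-0.5,"dx":0,"dy":0,"dz":0,"ax":0,"ay":0,"az":0},{"claw":-0.5,"dx":0,"dy":0,"dz":0,"ax":0,"ay":0,"az":0}]'
```

```text
time: 25.08
ee_pos: [0.5943, -0.1274, 0.2521]
eef_rot: [0.706, 0.708, 0.0, -0.0]
ft_force: [-0.7, 0.9, -0.6]
width: 0.065
grip_force: 0.0
```

```bash

python3 -m crank '[{"claw":-0.5,"dx":-0.04,"dy":0,"dz":0.3,"ax":0,"ay":0,"az":0},{"claw":-0.5,"dx":0,"dy":0,"dz":0.6,"ax":0,"ay":0,"az":0},{"claw":-0.5,"dx":0,"dy":0,"dz":0.65,"ax":0,"ay":0,"az":0},{"claw":-0.5,"dx":0,"dy":0,"dz":0.5,"ax":0,"ay":0,"az":0},{"claw":-0.5,"dx":0,"dy":0,"dz":0.35,"ax":0,"ay":0,"az":0},{"claw":-0.5,"dx":0,"dy":0,"dz":0.2,"ax":0,"ay":0,"az":0},{"claw":-0.5,"dx":0,"dy":0,"dz":0,"ax":0,"ay":0,"az":0},{"claw":-0.5,"dx":0,"dy":0,"dz":0,"ax":0,"ay":0,"az":0}]' 3
python3 g.py -9 9 6
```

```text
time: 25.75
ee_pos: [0.5943, -0.1301, 0.1744]
eef_rot: [0.707, 0.707, 0.0, 0.0]
ft_force: [-0.4, 0.4, 0.3]
width: 0.0653
grip_force: 0.0
t 26.00 z 0.1749 fz 0.31 [ 0.5945 -0.1302] 0.06543044835003564
```

```bash

python3 -m crank '[{"claw":0,"dx":0.03,"dy":0,"dz":0.07,"ax":0,"ay":0,"az":0},{"claw":0.1,"dx":0,"dy":0,"dz":0,"ax":0,"ay":0,"az":0},{"claw":0.3,"dx":0,"dy":0,"dz":0,"ax":0,"ay":0,"az":0},{"claw":1,"dx":0,"dy":0,"dz":0,"ax":0,"ay":0,"az":0},{"claw":1,"dx":0,"dy":0,"dz":0,"ax":0,"ay":0,"az":0},{"claw":1,"dx":0,"dy":0,"dz":0,"ax":0,"ay":0,"az":0}]' 3
python3 g.py -9 9 5
```

```text
time: 26.5
ee_pos: [0.594, -0.1293, 0.172]
eef_rot: [0.707, 0.707, -0.0, -0.0]
ft_force: [-1.0, -0.2, 0.3]
width: 0.0436
grip_force: 3.0
t 26.70 z 0.1720 fz 0.55 [ 0.5941 -0.1293] 0.04327959170851027
```

```bash

python3 -m crank '[{"claw":1,"dx":0,"dy":0,"dz":0,"ax":0,"ay":0,"az":0},{"claw":1,"dx":0,"dy":0,"dz":0,"ax":0,"ay":0,"az":0},{"claw":1,"dx":0,"dy":0,"dz":-0.01,"ax":0,"ay":0,"az":0},{"claw":1,"dx":0,"dy":0,"dz":-0.01,"ax":0,"ay":0,"az":0},{"claw":1,"dx":0,"dy":0,"dz":-0.01,"ax":0,"ay":0,"az":0},{"claw":1,"dx":0,"dy":0,"dz":-0.02,"ax":0,"ay":0,"az":0},{"claw":1,"dx":0,"dy":0,"dz":-0.02,"ax":0,"ay":0,"az":0},{"claw":1,"dx":0,"dy":0,"dz":-0.02,"ax":0,"ay":0,"az":0}]' 20
python3 g.py -9 9 4
python3 -m crank '[{"claw":1,"dx":0,"dy":0,"dz":-0.03,"ax":0,"ay":0,"az":0},{"claw":1,"dx":0,"dy":0,"dz":-0.03,"ax":0,"ay":0,"az":0},{"claw":1,"dx":0,"dy":0,"dz":-0.03,"ax":0,"ay":0,"az":0},{"claw":1,"dx":0,"dy":0,"dz":-0.03,"ax":0,"ay":0,"az":0},{"claw":1,"dx":0,"dy":0,"dz":-0.03,"ax":0,"ay":0,"az":0},{"claw":1,"dx":0,"dy":0,"dz":-0.03,"ax":0,"ay":0,"az":0},{"claw":1,"dx":0,"dy":0,"dz":-0.03,"ax":0,"ay":0,"az":0},{"claw":1,"dx":0,"dy":0,"dz":-0.03,"ax":0,"ay":0,"az":0}]' >/dev/null
python3 g.py -9 9 4
```

```text
time: 27.37
ee_pos: [0.5941, -0.1293, 0.1747]
eef_rot: [0.707, 0.707, 0.0, 0.0]
ft_force: [-0.6, -0.1, -1.0]
width: 0.0431
grip_force: 20.0
t 27.52 z 0.1748 fz -0.69 [ 0.5942 -0.1293] 0.04348178224139691
t 28.33 z 0.1820 fz -0.67 [ 0.5942 -0.1293] 0.04323878248776617
```

The force holds at about -0.7 N while the pan rides up with the jar, as it should. I'll keep lifting slowly through the 24 mm travel.

```bash

python3 -m crank '[{"claw":1,"dx":0,"dy":0,"dz":-0.03,"ax":0,"ay":0,"az":0},{"claw":1,"dx":0,"dy":0,"dz":-0.03,"ax":0,"ay":0,"az":0},{"claw":1,"dx":0,"dy":0,"dz":-0.03,"ax":0,"ay":0,"az":0},{"claw":1,"dx":0,"dy":0,"dz":-0.03,"ax":0,"ay":0,"az":0},{"claw":1,"dx":0,"dy":0,"dz":-0.03,"ax":0,"ay":0,"az":0},{"claw":1,"dx":0,"dy":0,"dz":-0.03,"ax":0,"ay":0,"az":0},{"claw":1,"dx":0,"dy":0,"dz":-0.03,"ax":0,"ay":0,"az":0},{"claw":1,"dx":0,"dy":0,"dz":-0.03,"ax":0,"ay":0,"az":0}]' >/dev/null
python3 g.py -9 9 3
python3 -m crank '[{"claw":1,"dx":0,"dy":0,"dz":-0.03,"ax":0,"ay":0,"az":0},{"claw":1,"dx":0,"dy":0,"dz":-0.03,"ax":0,"ay":0,"az":0},{"claw":1,"dx":0,"dy":0,"dz":-0.03,"ax":0,"ay":0,"az":0},{"claw":1,"dx":0,"dy":0,"dz":-0.03,"ax":0,"ay":0,"az":0},{"claw":1,"dx":0,"dy":0,"dz":-0.02,"ax":0,"ay":0,"az":0},{"claw":1,"dx":0,"dy":0,"dz":-0.02,"ax":0,"ay":0,"az":0},{"claw":1,"dx":0,"dy":0,"dz":-0.02,"ax":0,"ay":0,"az":0},{"claw":1,"dx":0,"dy":0,"dz":-0.02,"ax":0,"ay":0,"az":0}]' >/dev/null
python3 g.py -9 9 3
python3 -m crank '[{"claw":1,"dx":0,"dy":0,"dz":-0.02,"ax":0,"ay":0,"az":0},{"claw":1,"dx":0,"dy":0,"dz":-0.02,"ax":0,"ay":0,"az":0},{"claw":1,"dx":0,"dy":0,"dz":-0.02,"ax":0,"ay":0,"az":0},{"claw":1,"dx":0,"dy":0,"dz":-0.02,"ax":0,"ay":0,"az":0},{"claw":1,"dx":0,"dy":0,"dz":-0.02,"ax":0,"ay":0,"az":0},{"claw":1,"dx":0,"dy":0,"dz":-0.02,"ax":0,"ay":0,"az":0},{"claw":1,"dx":0,"dy":0,"dz":-0.02,"ax":0,"ay":0,"az":0},{"claw":1,"dx":0,"dy":0,"dz":-0.02,"ax":0,"ay":0,"az":0}]' >/dev/null
python3 g.py -9 9 3
python3 -m crank '[{"claw":1,"dx":0,"dy":0,"dz":-0.02,"ax":0,"ay":0,"az":0},{"claw":1,"dx":0,"dy":0,"dz":-0.02,"ax":0,"ay":0,"az":0},{"claw":1,"dx":0,"dy":0,"dz":-0.02,"ax":0,"ay":0,"az":0},{"claw":1,"dx":0,"dy":0,"dz":-0.03,"ax":0,"ay":0,"az":0},{"claw":1,"dx":0,"dy":0,"dz":-0.03,"ax":0,"ay":0,"az":0},{"claw":1,"dx":0,"dy":0,"dz":-0.03,"ax":0,"ay":0,"az":0},{"claw":1,"dx":0,"dy":0,"dz":-0.03,"ax":0,"ay":0,"az":0},{"claw":1,"dx":0,"dy":0,"dz":0,"ax":0,"ay":0,"az":0}]' >/dev/null
python3 g.py -9 9 8
```

```text
t 29.10 z 0.1892 fz -0.72 [ 0.5941 -0.1293] 0.04341484991112841
t 29.87 z 0.1952 fz -0.36 [ 0.5942 -0.1293] 0.043117863030802485
t 30.63 z 0.2000 fz -1.75 [ 0.5942 -0.1293] 0.04343776452586162
t 31.65 z 0.2052 fz -1.74 [ 0.5941 -0.1293] 0.04339927749710864
```

The jar is clear of the pan. Moving it to the coaster.

```bash

python3 -m crank '[{"claw":1,"dx":0,"dy":0,"dz":-0.3,"ax":0,"ay":0,"az":0},{"claw":1,"dx":0,"dy":0,"dz":-0.5,"ax":0,"ay":0,"az":0},{"claw":1,"dx":0,"dy":-0.3,"dz":-0.3,"ax":0,"ay":0,"az":0},{"claw":1,"dx":0.2,"dy":-0.7,"dz":0,"ax":0,"ay":0,"az":0},{"claw":1,"dx":0.7,"dy":-0.8,"dz":0,"ax":0,"ay":0,"az":0},{"claw":1,"dx":0.8,"dy":-0.8,"dz":0,"ax":0,"ay":0,"az":0},{"claw":1,"dx":0.8,"dy":-0.8,"dz":0,"ax":0,"ay":0,"az":0},{"claw":1,"dx":0.8,"dy":-0.8,"dz":0,"ax":0,"ay":0,"az":0}]' >/dev/null
python3 -m crank '[{"claw":1,"dx":0.5,"dy":-0.5,"dz":0,"ax":0,"ay":0,"az":0},{"claw":1,"dx":0.23,"dy":-0.17,"dz":0.3,"ax":0,"ay":0,"az":0},{"claw":1,"dx":0,"dy":0,"dz":0.6,"ax":0,"ay":0,"az":0},{"claw":1,"dx":0,"dy":0,"dz":0.8,"ax":0,"ay":0,"az":0},{"claw":1,"dx":0,"dy":0,"dz":0.8,"ax":0,"ay":0,"az":0},{"claw":1,"dx":0,"dy":0,"dz":0.5,"ax":0,"ay":0,"az":0},{"claw":1,"dx":0,"dy":0,"dz":0.2,"ax":0,"ay":0,"az":0},{"claw":1,"dx":0,"dy":0,"dz":0,"ax":0,"ay":0,"az":0}]'
python3 g.py -9 9 4
```

```text
time: 32.98
ee_pos: [0.4472, -0.0088, 0.1413]
eef_rot: [0.707, 0.707, -0.001, -0.001]
ft_force: [1.0, -0.5, -1.7]
width: 0.0432
grip_force: 20.0
t 33.13 z 0.1435 fz -1.97 [ 0.4488 -0.0085] 0.043287398194885446
```

```bash

python3 -m crank '[{"claw":1,"dx":0,"dy":0,"dz":0.2,"ax":0,"ay":0,"az":0},{"claw":1,"dx":0,"dy":0,"dz":0.3,"ax":0,"ay":0,"az":0},{"claw":1,"dx":0,"dy":0,"dz":0.25,"ax":0,"ay":0,"az":0},{"claw":1,"dx":0,"dy":0,"dz":0.15,"ax":0,"ay":0,"az":0},{"claw":1,"dx":0,"dy":0,"dz":0.07,"ax":0,"ay":0,"az":0},{"claw":1,"dx":0,"dy":0,"dz":0,"ax":0,"ay":0,"az":0},{"claw":1,"dx":0,"dy":0,"dz":0,"ax":0,"ay":0,"az":0}]'>/dev/null; python3 g.py -3.5 -0.7 4 && \
python3 -m crank '[{"claw":1,"dx":0,"dy":0,"dz":0.02,"ax":0,"ay":0,"az":0},{"claw":1,"dx":0,"dy":0,"dz":0.02,"ax":0,"ay":0,"az":0},{"claw":1,"dx":0,"dy":0,"dz":0,"ax":0,"ay":0,"az":0}]' >/dev/null && python3 g.py -3.5 -0.5 3 && \
python3 -m crank '[{"claw":1,"dx":0,"dy":0,"dz":0.02,"ax":0,"ay":0,"az":0},{"claw":1,"dx":0,"dy":0,"dz":0.02,"ax":0,"ay":0,"az":0},{"claw":1,"dx":0,"dy":0,"dz":0,"ax":0,"ay":0,"az":0}]' >/dev/null && python3 g.py -3.5 -0.5 3 && \
python3 -m crank '[{"claw":1,"dx":0,"dy":0,"dz":0.01,"ax":0,"ay":0,"az":0},{"claw":1,"dx":0,"dy":0,"dz":0.01,"ax":0,"ay":0,"az":0},{"claw":1,"dx":0,"dy":0,"dz":0,"ax":0,"ay":0,"az":0}]' >/dev/null && python3 g.py -3.5 -0.5 3 && \
python3 -m crank '[{"claw":1,"dx":0,"dy":0,"dz":0.01,"ax":0,"ay":0,"az":0},{"claw":1,"dx":0,"dy":0,"dz":0.01,"ax":0,"ay":0,"az":0},{"claw":1,"dx":0,"dy":0,"dz":0,"ax":0,"ay":0,"az":0}]' >/dev/null && python3 g.py -3.5 -0.5 3 && \
python3 -m crank '[{"claw":1,"dx":0,"dy":0,"dz":0.01,"ax":0,"ay":0,"az":0},{"claw":1,"dx":0,"dy":0,"dz":0.01,"ax":0,"ay":0,"az":0},{"claw":1,"dx":0,"dy":0,"dz":0,"ax":0,"ay":0,"az":0}]' >/dev/null && python3 g.py -3.5 -0.5 3 && \
python3 -m crank '[{"claw":1,"dx":0,"dy":0,"dz":0.01,"ax":0,"ay":0,"az":0},{"claw":1,"dx":0,"dy":0,"dz":0.01,"ax":0,"ay":0,"az":0},{"claw":1,"dx":0,"dy":0,"dz":0,"ax":0,"ay":0,"az":0}]' >/dev/null && python3 g.py -3.5 -0.5 3
```

```text
t 33.87 z 0.1135 fz -2.24 [ 0.4483 -0.0084] 0.04344881761030866
t 34.22 z 0.1120 fz -1.55 [ 0.448  -0.0084] 0.043630907508861165
t 34.57 z 0.1107 fz -1.66 [ 0.448  -0.0084] 0.04316985696974022
t 34.92 z 0.1101 fz -1.52 [ 0.448  -0.0084] 0.04367481871139017
t 35.27 z 0.1097 fz -1.02 [ 0.4481 -0.0084] 0.043307884177782655
t 35.62 z 0.1096 fz 7.12 [ 0.4482 -0.0084] 0.043596745660931066
```

The jar stands on the coaster at the expected height. Releasing and backing away, then checking by numbers because the picture budget is spent.

```bash

python3 -m crank '[{"claw":1,"dx":0,"dy":0,"dz":-0.012,"ax":0,"ay":0,"az":0},{"claw":0.5,"dx":0,"dy":0,"dz":0,"ax":0,"ay":0,"az":0},{"claw":0.1,"dx":0,"dy":0,"dz":0,"ax":0,"ay":0,"az":0},{"claw":-0.4,"dx":0,"dy":0,"dz":0,"ax":0,"ay":0,"az":0},{"claw":-0.5,"dx":0,"dy":0,"dz":0,"ax":0,"ay":0,"az":0},{"claw":-0.5,"dx":0,"dy":0,"dz":0,"ax":0,"ay":0,"az":0},{"claw":-0.5,"dx":0,"dy":0,"dz":-0.3,"ax":0,"ay":0,"az":0},{"claw":-0.5,"dx":0,"dy":0,"dz":-0.7,"ax":0,"ay":0,"az":0}]'
python3 -m crank '[{"claw":-0.5,"dx":0,"dy":0,"dz":-0.9,"ax":0,"ay":0,"az":0},{"claw":-0.5,"dx":0,"dy":-0.3,"dz":-0.9,"ax":0,"ay":0,"az":0},{"claw":-0.5,"dx":0,"dy":-0.3,"dz":-0.9,"ax":0,"ay":0,"az":0},{"claw":-0.5,"dx":0,"dy":0,"dz":-0.5,"ax":0,"ay":0,"az":0},{"claw":-0.5,"dx":0,"dy":0,"dz":0,"ax":0,"ay":0,"az":0},{"claw":-0.5,"dx":0,"dy":0,"dz":0,"ax":0,"ay":0,"az":0}]'
python3 - <<'E'
from bench import r
import cv2,numpy as np
from h import *
def comps(im,lo,hi,a=60):
    n,l,st,ce=cv2.connectedComponentsWithStats(cv2.inRange(cv2.cvtColor(np.ascontiguousarray(im),cv2.COLOR_RGB2HSV),lo,hi))
    return [(st[i].tolist(),ce[i].round(1)) for i in range(1,n) if st[i,4]>a]
s=r.read_state();c=r.camera("wrist")["color"]
for st,ce in comps(c,(0,150,90),(6,255,255),200):print("w red",st,wray(ce,.117,s["ee_pos"],s["eef_rot"]).round(3),wray(ce,.21,s["ee_pos"],s["eef_rot"]).round(3))
for st,ce in comps(c,(105,180,120),(118,255,255),150):print("w blue",st,wray([st[0]+st[2]/2,st[1]+st[3]/2],.008,s["ee_pos"],s["eef_rot"]).round(3))
for n in("scene","side"):
    c=r.camera(n)["color"]
    for k,lo,hi in(("red",(0,150,90),(6,255,255)),("blue",(105,180,120),(118,255,255))):
        for st,ce in comps(c,lo,hi):
            if 150<ce[0]<420 and ce[1]<320:print(n,k,st,ce,[ray(n,ce,z).round(3).tolist() for z in((.107,.208)if k=="red" else(.008,))])
E
```

```text
time: 36.28
ee_pos: [0.4464, -0.0084, 0.1379]
eef_rot: [0.707, 0.707, -0.002, -0.002]
ft_force: [0.6, 0.4, 0.2]
width: 0.0635
grip_force: 0.0
time: 36.78
ee_pos: [0.4305, -0.0084, 0.2364]
eef_rot: [0.707, 0.707, 0.001, 0.001]
ft_force: [-0.2, -0.1, -0.6]
width: 0.0655
grip_force: 0.0
w red [450, 62, 59, 62, 1731] [0.62  0.11  0.117] [0.555 0.095 0.21 ]
w red [542, 88, 18, 64, 776] [0.726 0.097 0.117] [0.624 0.087 0.21 ]
w red [273, 188, 50, 49, 1300] [ 0.444 -0.009  0.117] [0.439 0.017 0.21 ]
w blue [259, 152, 68, 58, 1632] [ 0.446 -0.002  0.008]
scene red [311, 150, 16, 15, 167] [318.6 157.3] [[0.501, 0.205, 0.107], [0.601, 0.054, 0.208]]
scene red [393, 152, 14, 6, 62] [399.7 154.6] [[0.677, 0.364, 0.107], [0.752, 0.191, 0.208]]
scene red [247, 176, 17, 14, 160] [254.9 182.9] [[0.448, -0.013, 0.107], [0.556, -0.133, 0.208]]
scene red [360, 192, 29, 20, 464] [374.2 201.7] [[0.74, 0.105, 0.107], [0.806, -0.031, 0.208]]
side red [353, 27, 24, 17, 300] [364.7  35. ] [[0.657, 0.789, 0.107], [0.658, 0.633, 0.208]]
side red [369, 85, 25, 53, 497] [379.8 108.7] [[0.739, 0.413, 0.107], [0.732, 0.295, 0.208]]
side red [302, 151, 17, 18, 189] [309.9 159.9] [[0.564, 0.161, 0.107], [0.574, 0.068, 0.208]]
side red [359, 174, 28, 24, 520] [372.6 185.6] [[0.744, 0.102, 0.107], [0.736, 0.015, 0.208]]
side red [246, 193, 18, 18, 183] [254.2 202.3] [[0.445, -0.015, 0.107], [0.468, -0.091, 0.208]]
side blue [243, 215, 28, 21, 260] [256.5 226.9] [[0.449, -0.024, 0.008]]
```

The cap on the coaster is at about (0.447,-0.010), against a coaster centre of about (0.448,-0.008). B's cap rays agree with it standing on the lowered left pan.

```bash
python3 -c "
from bench import r
print(r.close_job())"
```

```text
the job is handed in; nothing more can be done
None
```

The job is handed in: the jar found beside the turquoise ones was heavier and now stands on the blue coaster, about 2 mm off centre by camera estimate, while the lighter jar stands on the left pan. The final check was numeric only because the picture budget was used up, and no verdict was returned.

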